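# Hold a domed biscuit over the saucer with tongs

## Task

Pick up the kitchen tongs, use them to take the round domed biscuit off the black trivet, and finish holding it in the closed tongs, level and still, wholly above the saucer and at least 10 cm up from the counter, ready for dusting. The program ends while tongs and biscuit are held up: nothing is put down or let go. Do not touch the biscuit with the gripper itself, and leave the oblong biscuit, the saucer and all else on the counter where they stand.

Things in the scene. Friction and masses are not known exactly. Their poses are not given: they have to be found in the camera images.
- tongs: Spring tongs of steel strip with black tips, lying on the counter, 217 mm long, 130 g, balanced near the grip points: two strips 4 mm thick, 22 mm tall (on edge), joined at the back by a bend of radius 12 mm. Origin: centre of the bend, underside. x along the centre line (when open) from bend to tips, y to the left strip, z up. This body is bend and right strip; the left one is jaw.
- jaw: Left strip of the tongs, hinged at the centre of the bend, where its origin lies. Axes equal those of tongs when fully open (as at rest); it turns towards the right strip by up to 0.34 rad when squeezed. The spring pushes each strip outward at the grip with 5 N open, 6.5 N closed on the biscuit, and reopens the tongs when released.
- grip_left (a point): Point on the left strip's outer face, 100 mm ahead of the bend, 11 mm above the underside. Put the fingers at the midpoint of the two grip points, from above, closing across the tongs. Width there 52 mm open; the tips close about twice as much: at 50 mm the tips are about 60 mm apart, at about 38 mm they meet the biscuit.
- grip_right (a point): The same on the outer face of the right strip.
- tip_left (a point): Point on the left tip's inner face, 190 mm ahead of the bend, 90 mm ahead of the grip points, 11 mm above the underside. About 65 mm from the right one when open. The flat tip pads (22 mm tall) reach 15 mm ahead of it and 29 mm behind. The biscuit belongs at the midpoint of the two tip points.
- tip_right (a point): The same on the inner face of the right tip.
- dome_biscuit: The round biscuit to take: upright cylinder of diameter 38 mm with a domed top, 36 mm tall (side wall straight up to 22 mm), 35 g, rigid, sand-coloured. Origin: centre of its underside; z up.
- bar_biscuit: The other biscuit on the trivet, oblong bar 60 x 25 x 20 mm (x, y, z), same colour; leave it alone. Origin: centre of its underside. The two stand about 110 mm apart along the trivet's length, either one at either end.
- trivet: Black silicone trivet, a fixed slab 120 x 210 x 8 mm (x, y, z), z up, its length along y. Origin: centre of its underside on the counter. Its -x side faces the robot and is free, so the tongs can come over the biscuit with their length along the trivet's x.
- saucer: White round saucer, 140 mm across, 18 mm tall, loose on the counter. Origin: centre of its underside.
- vial_stand: Bystander beyond the trivet and saucer: wooden stand with five glass vials, 60 x 220 x 131 mm (x, y, z). Origin: centre of its underside.
- jar: Bystander between trivet and saucer: small amber jar, 46 mm across, 60 mm tall. Origin: centre of its underside.
- scoop: Bystander at the right: copper-coloured scoop, 190 mm long along x, 52 mm wide, 28 mm tall, handle to -x. Origin: 60 mm behind the front edge, at the underside.
- mortar: Bystander at the left: marble mortar with pestle, 100 mm across, 135 mm tall. Origin: centre of its underside.
Things that resemble listed ones, but are neither listed nor needed, are in the scene too. Of the things shaped like the tongs, the steel one is meant.

How it is judged:
By the outcome, as a careful person would: the job done as asked, in the order asked, and still so for the second after the job is handed in, while the arm keeps its last pose, push and grip.
It also fails if it takes over 45 s, if anything falls off the work surface, if the arm or the gripper's body presses on something with over 40 N, if the wrist force passes 120 N, or if a joint passes its speed limit or range.

## Robot

A 7-joint arm with a two-finger parallel gripper is mounted at the origin on the work surface. World frame = base frame: x ahead of the robot, y to its left, z up, the work surface at z = 0. Lengths are in m, angles in rad, forces in N, time in s.
With the tool pointing down it reaches from about 0.425 to 0.925 m from the base axis. Payload 6.8 kg.
Tool frame: the origin (TCP) lies at the very end of the fingers, on their centre line; the grasp point (between the pads) lies 19 mm behind it; z points along the fingers, y is the line along which they close (so a half turn about z gives the same grasp; the last joint's range is limited). The gripper opens to 85 mm and grips with 20 to 120 N. Pads are 22 mm wide; open, the fingers measure 114 mm over their backs; the gripper's body (76 mm by 85 mm) begins 54 mm behind the grasp point. The pads swing forward as they close: fully open they stand 13 mm farther back than shut.
Start: joints at [1.114, 0.477, 0.022, 1.555, -0.011, 1.109, -0.083], TCP at [0.231, -0.634, 0.231] pointing down, gripper open.
Joint ranges: [-2.96, 2.96], [-0.34, 2.1], [-1.41, 1.46], [0.24, 2.44], [-1.37, 4.51], [0.17, 1.92], [-2.96, 2.96]. Speed limits (rad/s): [2.39, 2.39, 3.14, 3.14, 3.14, 3.14, 3.14].

## Interface

Orientations are given as a unit quaternion [w, x, y, z].
In Python, from station import * gives the robot as it stands.
- The arm moves only by the tool jog_arm, never from a script. Its argument "moves" is one flat list of numbers, 7 for each row, row after row: the shift along the tool's x, y, z normalised to -1 to 1, where 1 is 20 mm, then the turn, a rotation vector about the tool's x, y, z normalised to -1 to 1, where 1 is 4 degrees, then the opening, from 0 (shut) to 1 (fully open). In form: [x, y, z, rx, ry, rz, claw, x, y, z, rx, ry, rz, claw, ...]. A call has exactly 8 rows; each row shifts and turns the commanded pose from where the row before left it, along the tool's axes as they then stand; what a row does not reach is not made up. A row lasts 1/12 s, in which the tool goes at most 41.7 mm and 7.16 degrees, less where a joint would pass 70% of its speed; a pose out of reach is approached as far as the arm can. A call with a number of a shift or a turn outside -1 to 1 is refused whole. A call with a gripper value outside its range is refused whole. The fingers move at their own pace and stop on an object; "grip_force" is the grip in N (left out, the last holds). Time passes only in rows, so rows that do not move let the fingers close, or fill a call up. It gives the time, the measured TCP pose, the force, the opening and the grip force at its end, in the units of the state.
- get_obs(): the state, without advancing time (a new reading comes with each control period).
- read_camera(name): name is "scene" or "top" or "wrist"; returns a dict with "color" (384x512x3 uint8, blue, green, red), "fx", "fy", "cx", "cy" (pixels), "k1" (the pictures are not rectified: a ray, as slopes to the right and down, at radius r is drawn at 1 + k1 r^2 times it, then the intrinsics apply), "rvec" (rotation vector, rad) and "tvec" (3), from world to camera coordinates, as OpenCV has them. Camera axes: x right, y down, z forward; pixel columns grow to the right and rows downward; lengths in m; the calibration is good to about 2 mm. A picture is of the moment at which its call begins. There is no depth.
- hand_in(): hands the job in; it is judged then, once.
The state is a dict: "t": time; "q": joint angles; "joint_vel": joint speeds; "joint_torque": joint torques, N m; "eef_pos": TCP position; "tool_rot": TCP orientation; "contact_force": force on the tool from outside, world axes, zero at the start; "torque": the same for the moment, N m; "gripper_width": opening from 0.0 (shut) to 1.0 (fully open); "grasp_force": force on a finger pad.
Only numpy, scipy, OpenCV 4.12 (cv2) and the standard library are available. Lean on these libraries where they do the work, as an engineer would, in place of code of your own. Each camera call takes 0.05 s, during which the arm holds its last target. There are 200 camera calls.

## Working session

There is one attempt and no reset: what is moved stays moved. The work goes in short steps, Python scripts to look and compute and a tool call to move; the robot and the scene stay as the last step left them, time stands still between calls to the robot, and variables do not carry over. Pictures are saved under pics/ and viewed, at most 10 in all, crops included, and the job is handed in when it is done.

Besides the shell and the picture viewer there is one more tool, called after ">>>" by a JSON object that holds its "api" and its "payload", one argument or row to a line. jog_arm: Moves the arm, as the interface text tells. Scaled input: -1 to 1 covers 20 mm each way for a shift and 4 degrees each way for a turn. Its arguments: {"type":"object","properties":{"moves":{"type":"array"},"grip_force":{"type":"number"}},"required":["moves"]}

```bash
mkdir -p pics
cat > h.py <<'E'
import numpy as np, cv2, json
from station import *
def grab(n):
    c=read_camera(n); cv2.imwrite(f'pics/_{n}.png',c['color'])
    json.dump({k:(np.array(v).tolist()) for k,v in c.items() if k!='color'},open(f'pics/{n}.json','w')); return c
def K(c): return np.array([[c['fx'],0,c['cx']],[0,c['fy'],c['cy']],[0,0,1.]])
def pix2w(c,px,z):
    d=np.array([c['k1'],0,0,0],float)
    p=cv2.undistortPoints(np.array(px,float).reshape(-1,1,2),K(c),d).reshape(-1,2)
    R=cv2.Rodrigues(np.array(c['rvec'],float))[0];t=np.array(c['tvec'],float).ravel()
    o=-R.T@t; r=np.c_[p,np.ones(len(p))]@R
    return o+r*((z-o[2])/r[:,2])[:,None]
def w2pix(c,P):
    return cv2.projectPoints(np.array(P,float).reshape(-1,1,3),np.array(c['rvec'],float),np.array(c['tvec'],float),K(c),np.array([c['k1'],0,0,0],float))[0].reshape(-1,2)
E
python3 - <<'E'
from h import *
a=grab('top');b=grab('scene')
cv2.imwrite('pics/1.png',cv2.resize(a['color'],(800,600),interpolation=cv2.INTER_CUBIC))
cv2.imwrite('pics/2.png',cv2.resize(b['color'],(800,600),interpolation=cv2.INTER_CUBIC))
print({k:v for k,v in get_obs().items()})
E
```

```text
{'t': 0.1, 'q': array([ 1.11390322,  0.47772008,  0.02234348,  1.55632089, -0.01149204,
        1.10929381, -0.08310924]), 'joint_vel': array([ 1.17568837e-03, -7.64440230e-05,  8.52213579e-05, -1.90994429e-03,
       -7.84696779e-04, -1.35682449e-03,  1.92049505e-03]), 'joint_torque': array([ 5.08625235e-03, -5.97763038e+01,  1.61337912e+00, -2.81956208e+01,
        1.27326068e-02,  4.92642474e-03, -1.16944551e-05]), 'eef_pos': array([ 0.23050267, -0.63387456,  0.23043456]), 'tool_rot': array([-7.81548171e-04,  9.84829895e-01,  1.73520681e-01, -2.00860485e-04]), 'contact_force': array([ 0.27985455,  0.2885667 , -0.27951474]), 'torque': array([-0.05994717, -0.01290833,  0.05689888]), 'grasp_force': 0.0, 'gripper_width': 1.00127459594101}
```

View pics/1.png

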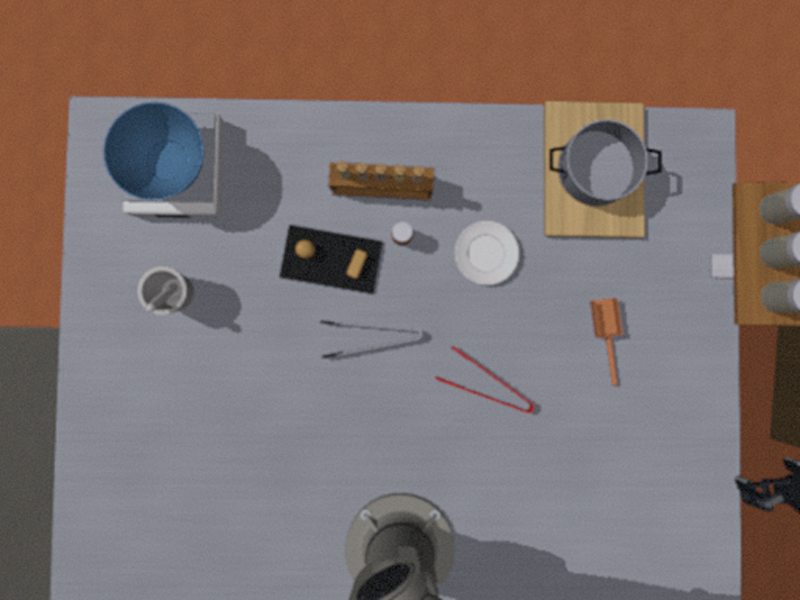

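View pics/2.png

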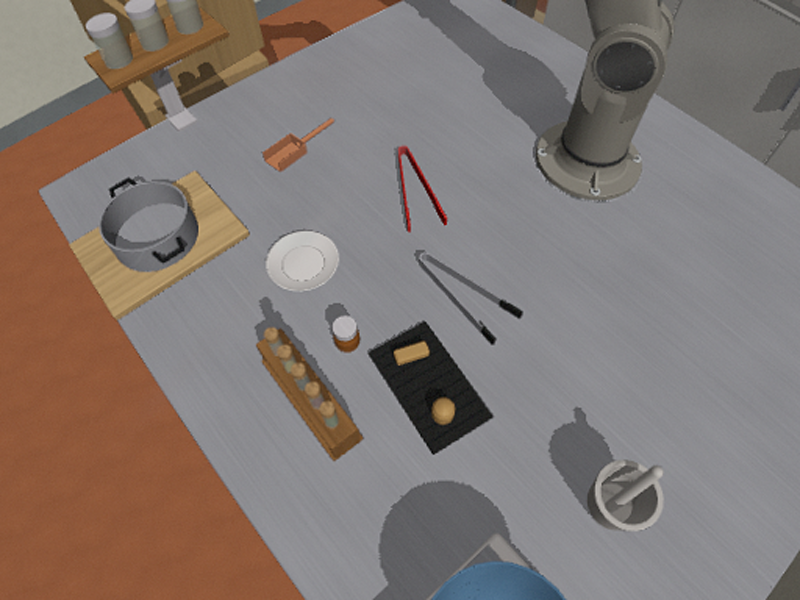

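The top view shows two tong-shaped things: a grey/steel pair with black tips (bend ~(420,336), tips ~(323,322) and (325,356)), and a red pair (bend ~(532,408)). The steel one fits. The trivet (centre ~(332,259)) carries the round biscuit at (305,249) and the bar at (357,264). The saucer is at (487,253) and the jar at (402,233). Next is an enlarged crop to confirm.

Run:
```python
from h import *
a=cv2.imread('pics/_top.png');c=json.load(open('pics/top.json'))
x0,y0=170,130
cr=a[y0:y0+110,x0:x0+115+45]
cv2.imwrite('pics/3.png',cv2.resize(cr,None,fx=5,fy=5,interpolation=cv2.INTER_CUBIC))
print(c)
s=512/800
for n,p,z in [('bend',(420,336),.02),('tl',(323,357),.02),('tr',(323,322),.02),('triv',(332,259),.008),('dome',(305,249),.03),('bar',(357,264),.025),('sau',(487,253),.015),('jar',(402,233),.06),('vial',(382,180),.1),('scoop',(606,318),.02)]:
    print(n,pix2w(c,np.array(p)*s,z).round(3))
```

```text
{'fx': 351.4363755792179, 'fy': 351.4363755792179, 'cx': 260.0517984421915, 'cy': 189.1656160921558, 'k1': -0.01328594224380934, 'rvec': [2.223297441685807, -2.1933308649923617, 0.0662026856155973], 'tvec': [-0.016684733320477797, 0.5416856589647407, 1.184927714433947]}
bend [[ 0.455 -0.04   0.02 ]]
tl [[0.407 0.168 0.02 ]]
tr [[0.482 0.17  0.02 ]]
triv [[0.62  0.154 0.008]]
dome [[0.638 0.21  0.03 ]]
bar [[0.608 0.098 0.025]]
sau [[ 0.637 -0.184  0.015]]
jar [[0.671 0.002 0.06 ]]
vial [[0.773 0.045 0.1  ]]
scoop [[ 0.499 -0.445  0.02 ]]
```

View pics/3.png

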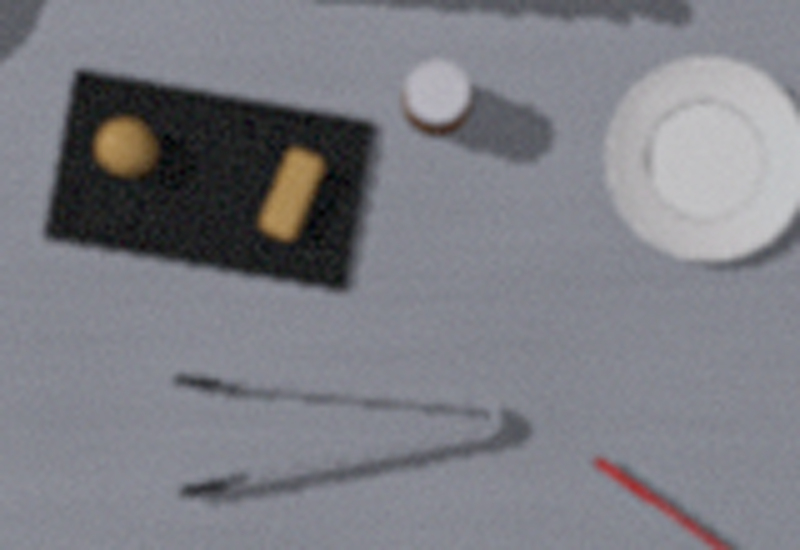

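The crop confirms it: the steel tongs (black tips, bend at crop (515,430)) lie with their tips pointing world +y. Now I'll swing the arm along an arc towards them.

>>> {"api": "jog_arm", "payload": {
  "moves": [1, -0.3, 0, 0, 0, -0.44, 1, 1, -0.3, 0, 0, 0, -0.44, 1, 1, -0.3, 0, 0, 0, -0.44, 1, 1, -0.3, 0, 0, 0, -0.44, 1, 1, -0.3, 0, 0, 0, -0.45, 1, 1, -0.3, 0, 0, 0, -0.45, 1, 1, -0.3, 0, 0, 0, -0.45, 1, 1, -0.3, 0, 0, 0, -0.45, 1]
}}

```text
t: 0.77
eef_pos: [0.3545, -0.5191, 0.2314]
tool_rot: [0.0, 0.955, 0.296, 0.0]
contact_force: [0.6, -0.2, 0.0]
gripper_width: 0.994
grasp_force: 0.0
```

>>> {"api": "jog_arm", "payload": {
  "moves": [1, -0.3, 0, 0, 0, -0.48, 1, 1, -0.3, 0, 0, 0, -0.48, 1, 1, -0.3, 0, 0, 0, -0.48, 1, 1, -0.3, 0, 0, 0, -0.48, 1, 1, -0.3, 0, 0, 0, -0.48, 1, 1, -0.3, 0, 0, 0, -0.48, 1, 1, -0.3, 0, 0, 0, -0.48, 1, 1, -0.3, 0, 0, 0, -0.48, 1]
}}

```text
t: 1.43
eef_pos: [0.4428, -0.3784, 0.2313]
tool_rot: [0.0, 0.907, 0.421, 0.0]
contact_force: [0.7, 0.4, 0.4]
gripper_width: 1.003
grasp_force: 0.0
```

>>> {"api": "jog_arm", "payload": {
  "moves": [1, -0.2, 0, 0, 0, -0.53, 1, 1, -0.2, 0, 0, 0, -0.53, 1, 1, -0.2, 0, 0, 0, -0.53, 1, 1, -0.2, 0, 0, 0, -0.53, 1, 1, -0.2, 0, 0, 0, -0.53, 1, 1, -0.2, 0, 0, 0, -0.53, 1, 1, -0.2, 0, 0, 0, -0.53, 1, 1, -0.2, 0, 0, 0, -0.53, 1]
}}

```text
t: 2.1
eef_pos: [0.5025, -0.2273, 0.2313]
tool_rot: [0.0, 0.835, 0.55, -0.0]
contact_force: [-0.1, -0.5, -0.7]
gripper_width: 1.003
grasp_force: 0.0
```

>>> {"api": "jog_arm", "payload": {
  "moves": [0.8, -0.23, 0, 0, 0, -0.41, 1, 0.8, -0.23, 0, 0, 0, -0.41, 1, 0.8, -0.23, 0, 0, 0, -0.41, 1, 0.8, -0.23, 0, 0, 0, -0.41, 1, 0.8, -0.23, 0, 0, 0, -0.41, 1, 0.8, -0.23, 0, 0, 0, -0.41, 1, 0.8, -0.23, 0, 0, 0, -0.41, 1, 0.8, -0.23, 0, 0, 0, -0.41, 1]
}}

```text
t: 2.77
eef_pos: [0.5057, -0.0949, 0.2313]
tool_rot: [0.0, 0.767, 0.642, -0.0]
contact_force: [-0.4, 0.1, 0.6]
gripper_width: 0.998
grasp_force: 0.0
```

>>> {"api": "jog_arm", "payload": {
  "moves": [0.8, -0.25, 0, 0, 0, -0.41, 1, 0.8, -0.25, 0, 0, 0, -0.41, 1, 0.8, -0.25, 0, 0, 0, -0.41, 1, 0.8, -0.25, 0, 0, 0, -0.41, 1, 0.8, -0.25, 0, 0, 0, -0.41, 1, 0.8, -0.25, 0, 0, 0, -0.41, 1, 0.8, -0.25, 0, 0, 0, -0.41, 1, 0, 0, 0, 0, 0, -0.4, 0.8]
}}

```text
t: 3.43
eef_pos: [0.4805, 0.0226, 0.2315]
tool_rot: [-0.0, 0.687, 0.726, 0.0]
contact_force: [-0.9, 0.3, 0.2]
gripper_width: 0.883
grasp_force: 0.0
```

Run:
```python
from h import *
a=grab('wrist');o=get_obs();print(o['eef_pos'],o['tool_rot'])
R=cv2.Rodrigues(np.array(a['rvec'],float))[0];print(-R.T@np.array(a['tvec'],float).ravel(),R)
cv2.imwrite('pics/4.png',cv2.resize(a['color'],(800,600),interpolation=cv2.INTER_CUBIC))
```

```text
[0.48098042 0.02090591 0.23146056] [-6.91933934e-05  6.87170054e-01  7.26496588e-01  1.43256663e-04]
[0.47659922 0.10001995 0.37426962] [[ 9.98549691e-01  5.38365010e-02 -3.81814424e-04]
 [ 5.14669522e-02 -9.52470306e-01  3.00252344e-01]
 [ 1.58008687e-02 -2.99836536e-01 -9.53859730e-01]]
```

View pics/4.png

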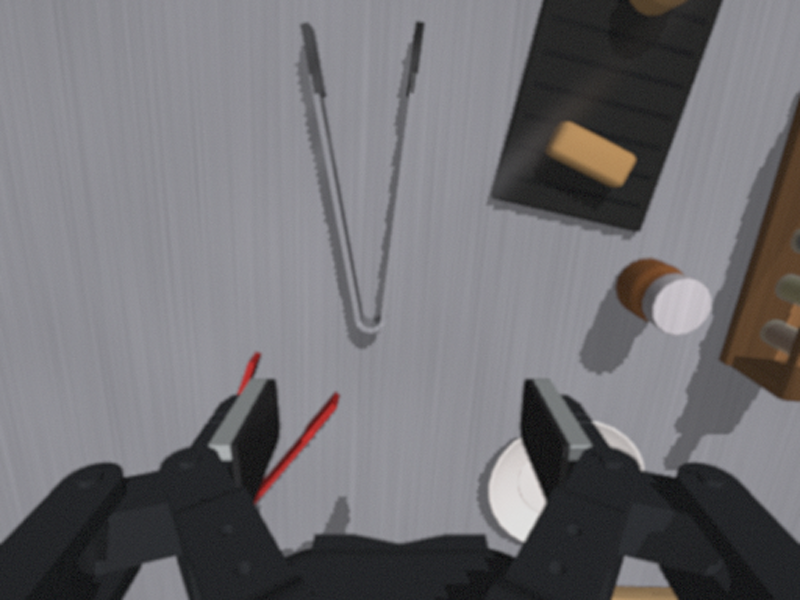

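The wrist view shows the tongs clearly: back of bend ~(369,332), black tip ends ~(307,25) and (420,24). The trivet's -y end corners are at (491,199) and (640,230), and the bar is at (592,155).

Run:
```python
from h import *
c=json.load(open('pics/wrist.json'));s=512/800
P=pix2w(c,np.array([(369,332),(307,25),(420,24)])*s,.022)[:,:2]
b,l,r=P; m=(l+r)/2; d=(m-b); L=np.hypot(*d); d/=L
print(P,'len',L,'tips',np.hypot(*(l-r)),'yaw',np.degrees(np.arctan2(d[1],d[0])))
o=(b+d*12e-3+m-d*.205)/2
print('bend',o,'grip',o+d*.1)
# fit check: project model
n=np.array([-d[1],d[0]])
G=[[*(o+d*.1+n*.026),.022],[*(o+d*.1-n*.026),.022],[*(o-d*.012),.022],[*(o+d*.1),.0]]
print(w2pix(c,G)/s)
t=pix2w(c,np.array([(491,199),(640,230)])*s,.008);e=t[1]-t[0];print(t,'len',np.hypot(*e[:2]),'yaw',np.degrees(np.arctan2(e[1],e[0])))
u=e[:2]/np.hypot(*e[:2]);print('trivet ctr',t.mean(0)[:2]+.105*np.array([-u[1],u[0]]))
# colour blobs of biscuits in top and scene
for nme in('top','scene'):
    c=json.load(open(f'pics/{nme}.json'));im=cv2.imread(f'pics/_{nme}.png')
    h=cv2.cvtColor(im,cv2.COLOR_BGR2HSV);mk=cv2.inRange(h,(10,80,90),(28,255,255))
    N,_,st,ce=cv2.connectedComponentsWithStats(mk)
    for i in range(1,N):
        if 20<st[i,4]<700:
            w=pix2w(c,ce[i],.024)[0]
            if .5<w[0]<.75 and 0<w[1]<.3: print(nme,st[i],ce[i].round(1),w.round(4))
    print(pix2w(c,[ce[0]],0)[0]*0, -cv2.Rodrigues(np.array(c['rvec']))[0].T@np.array(c['tvec']))
```

```text
[[ 0.46034211 -0.04085794]
 [ 0.41214726  0.17195197]
 [ 0.48586418  0.17635913]] len 0.21531213775883146 tips 0.07384853747440732 yaw 93.01807257018164
bend [ 0.45975473 -0.02971735] grip [0.45448964 0.07014395]
[[329.85107118 186.65177257]
 [402.76006161 186.6814847 ]
 [369.01927857 333.00610346]
 [368.19906756 184.23767335]]
[[0.54694453 0.06499521 0.008     ]
 [0.66371795 0.04825904 0.008     ]] len 0.11796665409379613 yaw -8.156188092502486
trivet ctr [0.6202278  0.16056505]
top [189 154  12  11 101] [194.1 158.8] [0.6408 0.2147 0.024 ]
top [222 160  13  18 142] [227.7 168.4] [0.6099 0.1008 0.024 ]
[0. 0. 0.] [0.49082106 0.01112412 1.2069492 ]
scene [214 212  16  13 102] [222.7 219.6] [0.6839 0.0191 0.024 ]
scene [252 218  23  16 214] [263.1 225.5] [0.6128 0.1032 0.024 ]
scene [277 255  14  17 193] [283.5 262.6] [0.6417 0.2146 0.024 ]
[0. 0. 0.] [0.87789886 0.38939941 0.87305745]
```

>>> {"api": "jog_arm", "payload": {
  "moves": [0.32, -0.15, 1, 0, 0, 0, 0.85, 0.32, -0.15, 1, 0, 0, 0, 0.85, 0.32, -0.15, 1, 0, 0, 0, 0.85, 0.32, -0.15, 1, 0, 0, 0, 0.85, 0.32, -0.15, 1, 0, 0, 0, 0.85, 0.32, -0.15, 1, 0, 0, 0, 0.85, 0.32, -0.15, 1, 0, 0, 0, 0.85, 0.29, -0.15, 0.5, 0, 0, 0, 0.85]
}}

```text
t: 4.15
eef_pos: [0.4539, 0.0677, 0.0793]
tool_rot: [-0.001, 0.69, 0.724, -0.001]
contact_force: [0.7, -0.8, -0.2]
gripper_width: 0.852
grasp_force: 0.0
```

Run:
```python
from h import *
a=grab('wrist');o=get_obs();print(o['eef_pos'],o['tool_rot'],o['gripper_width'])
cv2.imwrite('pics/5.png',cv2.resize(a['color'],(800,600),interpolation=cv2.INTER_CUBIC))
```

```text
[0.45260798 0.06881209 0.078478  ] [-0.00170129  0.68946981  0.7243107  -0.00157834] 0.8504888126543888
```

View pics/5.png

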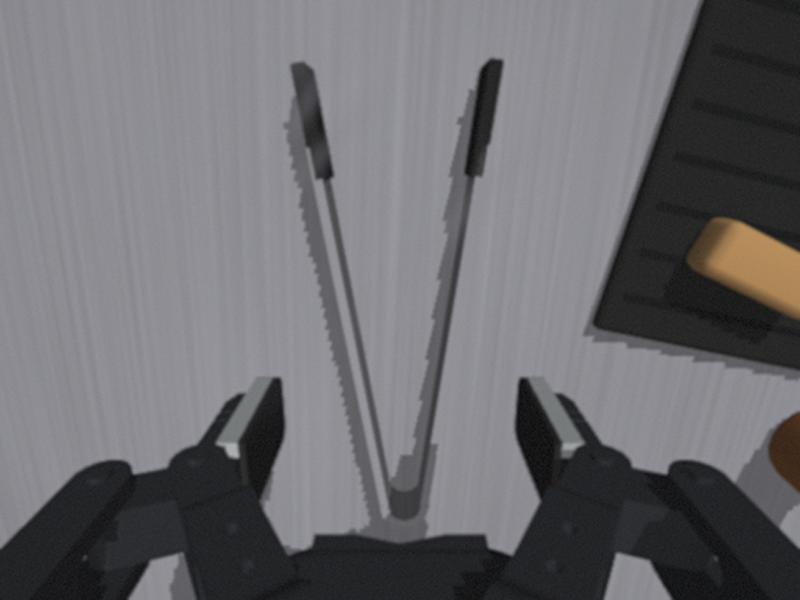

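The tongs are centred between the fingers (strips either side of column ~398, fingers' midpoint ~399). Now going down.

>>> {"api": "jog_arm", "payload": {
  "moves": [0.05, 0.05, 0.7, 0, 0, 0, 0.85, 0, 0.05, 0.7, 0, 0, 0, 0.85, 0, 0, 0.7, 0, 0, 0, 0.85, 0, 0, 0.7, 0, 0, 0, 0.85, 0, 0, 0.5, 0, 0, 0, 0.85, 0, 0, 0.3, 0, 0, 0, 0.85, 0, 0, 0.1, 0, 0, 0, 0.85, 0, 0, 0, 0, 0, 0, 0.8]
}}

```text
t: 4.87
eef_pos: [0.4573, 0.0687, 0.0073]
tool_rot: [-0.0, 0.69, 0.724, -0.0]
contact_force: [-0.1, 0.4, 0.0]
gripper_width: 0.799
grasp_force: 0.0
```

>>> {"api": "jog_arm", "payload": {
  "moves": [0.05, -0.13, 0.15, 0, 0, 0, 0.75, 0, 0, 0.13, 0, 0, 0, 0.7, 0, 0, 0, 0, 0, 0, 0.66, 0, 0, 0, 0, 0, 0, 0.63, 0, 0, 0, 0, 0, 0, 0.61, 0, 0, 0, 0, 0, 0, 0.59, 0, 0, 0, 0, 0, 0, 0.57, 0, 0, 0, 0, 0, 0, 0.57],
  "grip_force": 30
}}

```text
t: 5.53
eef_pos: [0.4555, 0.0699, 0.0026]
tool_rot: [0.001, 0.69, 0.724, 0.001]
contact_force: [-1.2, -0.8, 7.3]
gripper_width: 0.571
grasp_force: 7.5
```

>>> {"api": "jog_arm", "payload": {
  "moves": [0, 0, 0, 0, 0, 0, 0.57, 0, 0, 0, 0, 0, 0, 0.57, 0, 0, -0.1, 0, 0, 0, 0.57, 0, 0, -0.3, 0, 0, 0, 0.57, 0, 0, -0.5, 0, 0, 0, 0.57, 0, 0, -0.5, 0, 0, 0, 0.57, 0, 0, -0.5, 0, 0, 0, 0.57, 0, 0, -0.4, 0, 0, 0, 0.57]
}}

```text
t: 6.2
eef_pos: [0.455, 0.0696, 0.0492]
tool_rot: [0.0, 0.69, 0.724, 0.0]
contact_force: [-0.6, -1.2, -0.7]
gripper_width: 0.569
grasp_force: 5.0
```

Run:
```python
from h import *
a=grab('wrist');o=get_obs();print(o['eef_pos'],o['tool_rot'],o['gripper_width'],o['grasp_force'],o['contact_force'],o['torque'])
cv2.imwrite('pics/6.png',cv2.resize(a['color'],(800,600),interpolation=cv2.INTER_CUBIC))
```

```text
[0.45584003 0.06978962 0.05024834] [0.00100642 0.69004781 0.72376206 0.0012236 ] 0.5755855297503762 4.9688233563210815 [ 1.27568171  0.64597968 -0.99713347] [-0.01983322 -0.0134791  -0.0269367 ]
```

View pics/6.png

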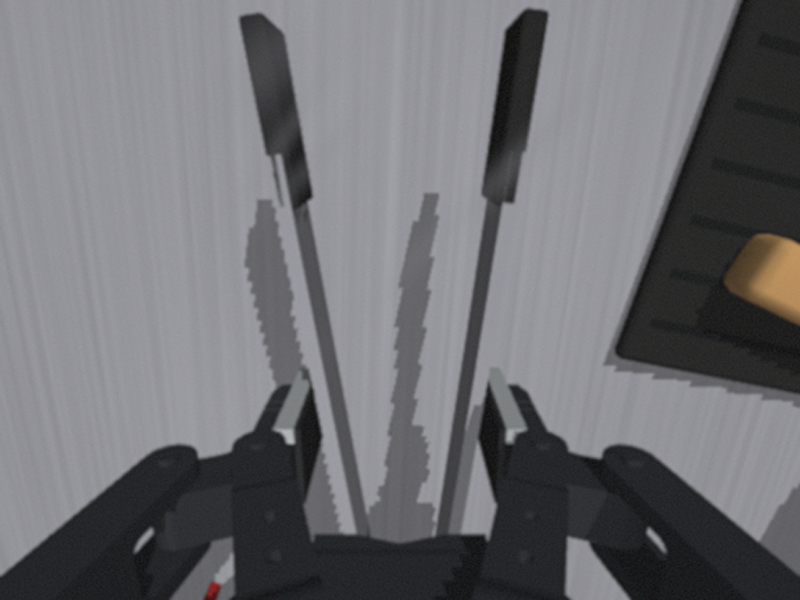

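The tongs are lifted, with the tip ends at about (250,15) and (535,12). I'll check their pitch against a level model.

Run:
```python
from h import *
c=json.load(open('pics/wrist.json'));s=512/800
o=np.array([.4556,.0698,.0500]);th=2*np.arctan2(.7238,.6900);d=np.array([np.cos(th),np.sin(th),0]);n=np.array([-d[1],d[0],0])
print(np.degrees(th))
for pitch in(-3,0,3,6):   # tips up, about grasp height
    p=np.radians(pitch);f=d*np.cos(p)+np.array([0,0,1])*np.sin(p);u=-d*np.sin(p)+np.array([0,0,1])*np.cos(p)
    g=o-[0,0,.002]+np.array([0,0,.011])
    P=[g+f*a+n*b+u*.011 for a in(.105,.061) for b in(.033,-.033)]
    print(pitch,(w2pix(c,P)/s).round(0).tolist())
```

```text
92.73904161439195
-3 [[261.0, 22.0], [540.0, 21.0], [272.0, 210.0], [529.0, 209.0]]
0 [[254.0, 18.0], [547.0, 18.0], [269.0, 213.0], [532.0, 213.0]]
3 [[247.0, 15.0], [554.0, 15.0], [266.0, 218.0], [535.0, 217.0]]
6 [[240.0, 14.0], [561.0, 14.0], [263.0, 223.0], [538.0, 223.0]]
```

>>> {"api": "jog_arm", "payload": {
  "moves": [0, 0, -0.2, 0, 0, 0.2, 0.57, 0, 0, -0.4, 0, 0, 0.4, 0.57, 0, 0, -0.5, 0, 0, 0.6, 0.57, 0, 0, -0.5, 0, 0, 0.8, 0.57, 0, 0, -0.5, 0, 0, 0.8, 0.57, 0, 0, -0.4, 0, 0, 0.8, 0.57, 0, 0, -0.2, 0, 0, 0.8, 0.57, 0, 0, 0, 0, 0, 0.8, 0.57]
}}

```text
t: 6.92
eef_pos: [0.4552, 0.0699, 0.1032]
tool_rot: [0.0, 0.811, 0.585, 0.001]
contact_force: [-0.2, 0.0, -1.5]
gripper_width: 0.57
grasp_force: 5.0
```

>>> {"api": "jog_arm", "payload": {
  "moves": [0, 0, 0, 0, 0, 0.8, 0.57, 0, 0, 0, 0, 0, 0.8, 0.57, 0, 0, 0, 0, 0, 0.8, 0.57, 0, 0, 0, 0, 0, 0.8, 0.57, 0, 0, 0, 0, 0, 0.8, 0.57, 0, 0, 0, 0, 0, 0.8, 0.57, 0, 0, 0, 0, 0, 0.8, 0.57, 0, 0, 0, 0, 0, 0.8, 0.57]
}}

```text
t: 7.58
eef_pos: [0.4545, 0.0698, 0.1022]
tool_rot: [-0.0, 0.92, 0.391, 0.0]
contact_force: [0.5, 0.1, -2.0]
gripper_width: 0.57
grasp_force: 5.0
```

>>> {"api": "jog_arm", "payload": {
  "moves": [0, 0, 0, 0, 0, 0.8, 0.57, 0, 0, 0, 0, 0, 0.8, 0.57, 0, 0, 0, 0, 0, 0.8, 0.57, 0, 0, 0, 0, 0, 0.8, 0.57, 0, 0, 0, 0, 0, 0.8, 0.57, 0, 0, 0, 0, 0, 0.8, 0.57, 0, 0, 0, 0, 0, 0.8, 0.57, 0, 0, 0, 0, 0, 0.8, 0.57]
}}

```text
t: 8.25
eef_pos: [0.4545, 0.0699, 0.1022]
tool_rot: [-0.0, 0.984, 0.178, 0.0]
contact_force: [-0.2, -0.5, -1.8]
gripper_width: 0.576
grasp_force: 5.0
```

>>> {"api": "jog_arm", "payload": {
  "moves": [0.1, -0.2, 0, 0, 0, 0.8, 0.57, 0.2, -0.4, 0, 0, 0, 0.8, 0.57, 0.3, -0.6, 0, 0, 0, 0.8, 0.57, 0.3, -0.6, 0, 0, 0, 0.8, 0.57, 0.3, -0.6, 0, 0, 0, 0.8, 0.57, 0.3, -0.6, 0, 0, 0, 0.8, 0.57, 0.3, -0.6, 0, 0, 0, 0.8, 0.57, 0.3, -0.6, 0, 0, 0, 0.8, 0.57]
}}

```text
t: 8.92
eef_pos: [0.484, 0.159, 0.1022]
tool_rot: [-0.0, 0.999, -0.045, -0.0]
contact_force: [0.1, 0.6, -1.6]
gripper_width: 0.572
grasp_force: 5.0
```

>>> {"api": "jog_arm", "payload": {
  "moves": [0.3, -0.5, 0, 0, 0, 0.5, 0.57, 0.3, -0.5, 0, 0, 0, 0.2, 0.57, 0.3, -0.4, 0, 0, 0, 0, 0.57, 0.3, -0.4, 0, 0, 0, 0, 0.57, 0.2, -0.3, 0, 0, 0, 0, 0.57, 0.1, -0.2, 0, 0, 0, 0, 0.57, 0.1, -0.1, 0, 0, 0, 0, 0.57, 0, 0, 0, 0, 0, 0, 0.57]
}}

```text
t: 9.58
eef_pos: [0.5219, 0.202, 0.1016]
tool_rot: [-0.0, 0.998, -0.067, -0.0]
contact_force: [0.7, 0.3, -1.2]
gripper_width: 0.57
grasp_force: 5.0
```

Run:
```python
from h import *
a=grab('wrist');b=grab('scene');o=get_obs();print(o['eef_pos'],o['tool_rot'],o['gripper_width'],o['q'])
w=cv2.resize(a['color'],(400,300),interpolation=cv2.INTER_AREA)
p=w2pix(b,[[.6,.2,.06]])[0].astype(int)
x,y=max(p[0]-85,0),max(p[1]-65,0)
cr=cv2.resize(b['color'][y:y+150,x:x+170],(680,600),interpolation=cv2.INTER_CUBIC)
cv2.imwrite('pics/7.png',cr);print(x,y)
cv2.imwrite('pics/8.png',cv2.resize(a['color'],(800,600),interpolation=cv2.INTER_CUBIC))
```

```text
[0.52143877 0.20127068 0.10155448] [ 2.81426405e-04  9.97758366e-01 -6.69186051e-02 -2.54254864e-04] 0.5684581733873255 [-0.36522274  0.45289995 -0.14513762  1.93863784  0.09257587  0.75707383
 -2.26806243]
207 178
```

View pics/7.png

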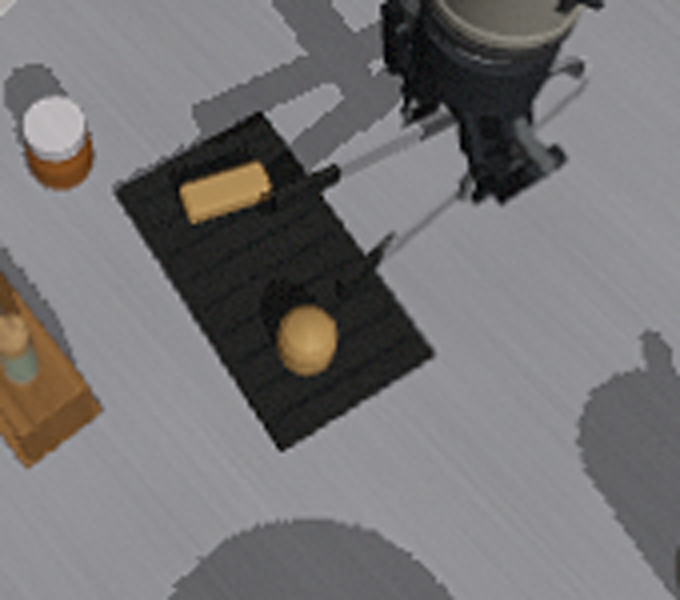

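View pics/8.png

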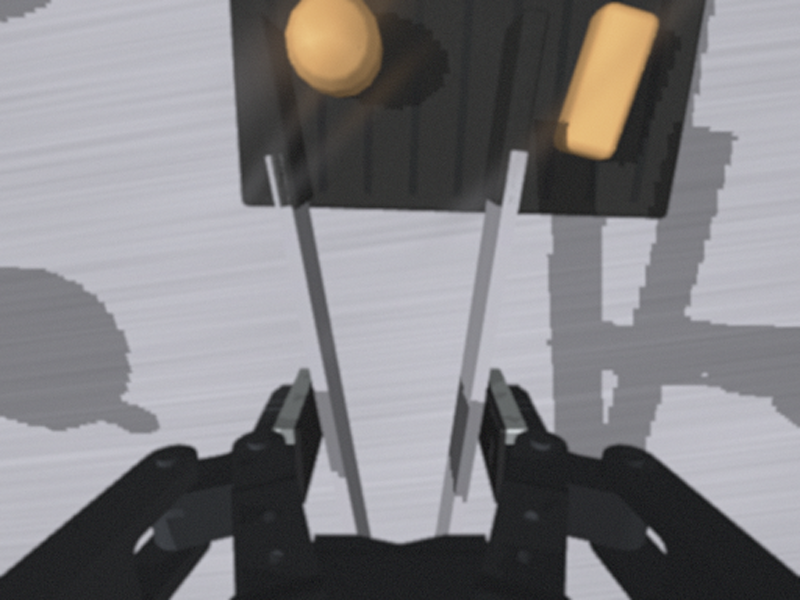

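In the wrist view the round biscuit is at ~(334,46), the trivet's near edge runs (245,205)-(665,215), and the strips enter their black tips at ~(300,205) and (493,203). The scene crop shows tip ends at ~(275,205) and (342,292), with the arms free of everything. Next I check pitch and the biscuit's position.

Run:
```python
from h import *
cw=json.load(open('pics/wrist.json'));cs=json.load(open('pics/scene.json'));s=512/800
for z in(.026,.03): print('dome wrist',pix2w(cw,np.array([(334,46)])*s,z))
t=pix2w(cw,np.array([(245,205),(665,215)])*s,.008);e=t[1]-t[0];print(t,np.degrees(np.arctan2(e[0],-e[1])))
o=np.array([.5214,.2013,.1016]);th=2*np.arctan2(-.0669,.99776);d=np.array([np.cos(th),np.sin(th),0]);n=np.array([-d[1],d[0],0]);Z=np.array([0,0,1.])
for pitch in(-6,-3,0,3,6):
    p=np.radians(pitch);f=d*np.cos(p)+Z*np.sin(p);u=-d*np.sin(p)+Z*np.cos(p)
    g=o+Z*.010
    P=[g+f*.105+n*b+u*k for b in(.031,-.031) for k in(.011,-.011)]
    print(pitch,((w2pix(cs,P)-[207,178])*4).round(0).tolist())
im=cv2.imread('pics/7.png');cv2.imwrite('pics/9.png',cv2.resize(cv2.convertScaleAbs(im[100:320,230:450],alpha=2.2,beta=10),(660,600)))
```

```text
dome wrist [[0.64038041 0.21360886 0.026     ]]
dome wrist [[0.63961451 0.2132203  0.03      ]]
[[0.58081724 0.27020034 0.008     ]
 [0.54862811 0.06765464 0.008     ]] -9.03008907053894
-6 [[334.0, 281.0], [334.0, 292.0], [274.0, 199.0], [275.0, 212.0]]
-3 [[335.0, 278.0], [334.0, 290.0], [274.0, 195.0], [274.0, 209.0]]
0 [[337.0, 274.0], [334.0, 287.0], [275.0, 191.0], [274.0, 206.0]]
3 [[339.0, 269.0], [334.0, 284.0], [277.0, 186.0], [273.0, 203.0]]
6 [[341.0, 265.0], [334.0, 281.0], [278.0, 182.0], [274.0, 199.0]]
```

View pics/9.png

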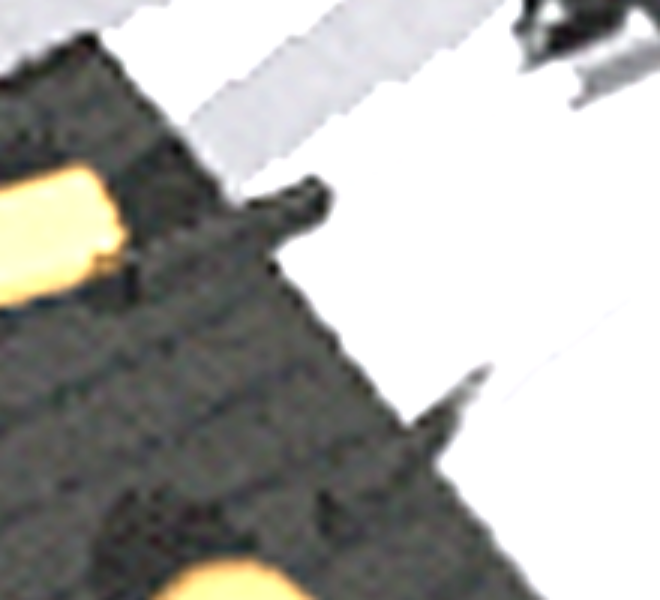

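The tips look slightly nose-down (about 3°), so I correct the tool pitch by +3°, move above the biscuit, then descend.

>>> {"api": "jog_arm", "payload": {
  "moves": [0.2, -0.2, 0, 0, 0.2, 0, 0.57, 0.3, -0.35, 0, 0, 0.25, 0, 0.57, 0.3, -0.35, 0, 0, 0.2, 0, 0.57, 0.3, -0.3, 0.1, 0, 0.1, 0, 0.57, 0.2, -0.23, 0.3, 0, 0, 0, 0.57, 0, 0, 0.4, 0, 0, 0, 0.57, 0, 0, 0.3, 0, 0, 0, 0.57, 0, 0, 0.1, 0, 0, 0, 0.57]
}}

```text
t: 10.35
eef_pos: [0.5514, 0.2257, 0.0765]
tool_rot: [0.003, 0.997, -0.067, 0.025]
contact_force: [-0.7, 0.8, -1.8]
gripper_width: 0.567
grasp_force: 5.0
```

Run:
```python
from h import *
a=grab('wrist');o=get_obs();print(o['eef_pos'],o['tool_rot'],o['gripper_width'],o['contact_force'])
cv2.imwrite('pics/10.png',cv2.resize(a['color'],(800,600),interpolation=cv2.INTER_CUBIC))
h=cv2.cvtColor(a['color'],cv2.COLOR_BGR2HSV);mk=cv2.inRange(h,(10,80,90),(28,255,255))
N,_,st,ce=cv2.connectedComponentsWithStats(mk)
for i in range(1,N):
    if st[i,4]>300: print(st[i],ce[i],pix2w(a,ce[i],.026)[0])
```

```text
[0.55139833 0.22556145 0.07664331] [ 0.00269415  0.99744723 -0.06692214  0.02476276] 0.5684942060541263 [ 0.01436136 -0.03344772 -1.774573  ]
[ 224   37   66   70 3569] [256.26478005  71.51835248] [0.6423874  0.21355786 0.026     ]
[ 401   47   76  103 4708] [438.11172472  96.77761257] [0.61334049 0.1043386  0.026     ]
```

>>> {"api": "jog_arm", "payload": {
  "moves": [-0.02, 0, 0.2, 0, 0, 0, 0.57, -0.02, 0, 0.4, 0, 0, 0, 0.57, -0.02, 0, 0.5, 0, 0, 0, 0.57, -0.02, 0, 0.5, 0, 0, 0, 0.57, -0.02, 0, 0.4, 0, 0, 0, 0.57, 0, 0, 0.3, 0, 0, 0, 0.57, 0, 0, 0.1, 0, 0, 0, 0.57, 0, 0, 0, 0, 0, 0, 0.57]
}}

```text
t: 11.07
eef_pos: [0.5526, 0.2263, 0.0296]
tool_rot: [0.002, 0.997, -0.067, 0.026]
contact_force: [-0.3, -0.2, -1.5]
gripper_width: 0.571
grasp_force: 5.0
```

>>> {"api": "jog_arm", "payload": {
  "moves": [0, 0, 0.1, 0, 0, 0, 0.57, 0, 0, 0.1, 0, 0, 0, 0.57, 0, 0, 0.1, 0, 0, 0, 0.57, 0, 0, 0.1, 0, 0, 0, 0.57, 0, 0, 0.05, 0, 0, 0, 0.57, 0, 0, 0, 0, 0, 0, 0.57, 0, 0, 0, 0, 0, 0, 0.57, 0, 0, 0, 0, 0, 0, 0.57]
}}

```text
t: 11.73
eef_pos: [0.5535, 0.2264, 0.0215]
tool_rot: [0.002, 0.997, -0.067, 0.026]
contact_force: [-0.3, -0.3, -1.0]
gripper_width: 0.572
grasp_force: 5.0
```

>>> {"api": "jog_arm", "payload": {
  "moves": [0, 0, 0.1, 0, 0, 0, 0.57, 0, 0, 0.1, 0, 0, 0, 0.57, 0, 0, 0, 0, 0, 0, 0.57, 0, 0, 0, 0, 0, 0, 0.54, 0, 0, 0, 0, 0, 0, 0.52, 0, 0, 0, 0, 0, 0, 0.5, 0, 0, 0, 0, 0, 0, 0.49, 0, 0, 0, 0, 0, 0, 0.48]
}}

```text
t: 12.4
eef_pos: [0.5537, 0.2263, 0.0175]
tool_rot: [0.002, 0.997, -0.067, 0.026]
contact_force: [-0.1, -0.7, -1.3]
gripper_width: 0.482
grasp_force: 5.8
```

>>> {"api": "jog_arm", "payload": {
  "moves": [0, 0, 0, 0, 0, 0, 0.47, 0, 0, 0, 0, 0, 0, 0.46, 0, 0, 0, 0, 0, 0, 0.45, 0, 0, 0, 0, 0, 0, 0.44, 0, 0, 0, 0, 0, 0, 0.43, 0, 0, 0, 0, 0, 0, 0.42, 0, 0, 0, 0, 0, 0, 0.4, 0, 0, 0, 0, 0, 0, 0.36]
}}

```text
t: 13.07
eef_pos: [0.5537, 0.2264, 0.0175]
tool_rot: [0.002, 0.997, -0.067, 0.026]
contact_force: [-0.2, -0.5, -0.7]
gripper_width: 0.437
grasp_force: 30.0
```

Run:
```python
from h import *
a=grab('wrist');o=get_obs();print(o['eef_pos'],o['tool_rot'],o['gripper_width'],o['grasp_force'],o['contact_force'],o['torque'])
cv2.imwrite('pics/11.png',cv2.resize(a['color'],(800,600),interpolation=cv2.INTER_CUBIC))
h=cv2.cvtColor(a['color'],cv2.COLOR_BGR2HSV);mk=cv2.inRange(h,(10,80,90),(28,255,255))
N,_,st,ce=cv2.connectedComponentsWithStats(mk)
for i in range(1,N):
    if st[i,4]>300: print(st[i],ce[i],pix2w(a,ce[i],.026)[0])
```

```text
[0.55368759 0.22638139 0.01749365] [ 0.0017577   0.99742574 -0.06674323  0.02615601] 0.4412263905000366 30.023489494342357 [-0.04215014  0.06911631 -0.31545209] [-0.06742849  0.02578486 -0.03951927]
[ 198    0  102  110 7848] [250.08817533  56.64971967] [0.64439254 0.21715707 0.026     ]
[ 454   31   58  139 4921] [490.76122739 111.87380614] [0.60851874 0.11542419 0.026     ]
```

Gripped on the biscuit at width 0.44 and 30 N. I'll firm up to 60 N and lift.

>>> {"api": "jog_arm", "payload": {
  "moves": [0, 0, 0, 0, 0, 0, 0.36, 0, 0, 0, 0, 0, 0, 0.36, 0, 0, -0.1, 0, 0, 0, 0.36, 0, 0, -0.2, 0, 0, 0, 0.36, 0, 0, -0.3, 0, 0, 0, 0.36, 0, 0, -0.4, 0, 0, 0, 0.36, 0, 0, -0.5, 0, 0, 0, 0.36, 0, 0, -0.5, 0, 0, 0, 0.36],
  "grip_force": 60
}}

```text
t: 13.78
eef_pos: [0.5516, 0.2267, 0.0586]
tool_rot: [0.002, 0.997, -0.067, 0.026]
contact_force: [0.3, 0.1, -1.6]
gripper_width: 0.431
grasp_force: 60.0
```

>>> {"api": "jog_arm", "payload": {
  "moves": [0, 0, -0.7, 0, 0, 0, 0.36, 0, 0, -0.8, 0, 0, 0, 0.36, 0, 0, -0.8, 0, 0, 0, 0.36, 0, 0, -0.8, 0, 0, 0, 0.36, 0, 0, -0.8, 0, 0, 0, 0.36, 0, 0, -0.7, 0, 0, 0, 0.36, 0, 0, -0.5, 0, 0, 0, 0.36, 0, 0, -0.2, 0, 0, 0, 0.36]
}}

```text
t: 14.45
eef_pos: [0.5469, 0.2279, 0.1658]
tool_rot: [0.001, 0.997, -0.067, 0.028]
contact_force: [0.2, -0.1, -2.1]
gripper_width: 0.42
grasp_force: 60.0
```

Run:
```python
from h import *
a=grab('wrist');o=get_obs();print(o['eef_pos'],o['tool_rot'],o['gripper_width'],o['grasp_force'],o['contact_force'],o['torque'])
h=cv2.cvtColor(a['color'],cv2.COLOR_BGR2HSV);mk=cv2.inRange(h,(10,80,90),(28,255,255))
N,_,st,ce=cv2.connectedComponentsWithStats(mk)
for i in range(1,N):
    if st[i,4]>300: print(st[i],ce[i])
```

```text
[0.5468185  0.22786085 0.16551049] [ 9.45407563e-04  9.97391368e-01 -6.67485464e-02  2.74626480e-02] 0.42474701785869035 59.98382162768394 [ 0.14913774  0.12857118 -1.17532613] [-0.02269947  0.10557038 -0.05046724]
[ 456    0   56   33 1138] [476.76625659  15.6142355 ]
[ 207   12   92   98 7027] [252.1952469   60.11626583]
[ 361   61   49   72 2219] [384.52365931  96.28255971]
```

>>> {"api": "jog_arm", "payload": {
  "moves": [0.05, 0.2, 0, 0, 0, 0, 0.36, 0.07, 0.4, 0, 0, 0, 0, 0.36, 0.1, 0.6, 0, 0, 0, 0, 0.36, 0.12, 0.8, 0, 0, 0, 0, 0.36, 0.12, 0.9, 0, 0, 0, 0, 0.36, 0.12, 0.9, 0, 0, 0, 0, 0.36, 0.12, 0.9, 0, 0, 0, 0, 0.36, 0.12, 0.9, 0, 0, 0, 0, 0.36]
}}

```text
t: 15.17
eef_pos: [0.5468, 0.1114, 0.1633]
tool_rot: [0.002, 0.997, -0.067, 0.025]
contact_force: [-0.3, -1.2, -0.9]
gripper_width: 0.427
grasp_force: 60.0
```

>>> {"api": "jog_arm", "payload": {
  "moves": [0.12, 0.9, 0, 0, 0, 0, 0.36, 0.12, 0.9, 0, 0, 0, 0, 0.36, 0.12, 0.9, 0, 0, 0, 0, 0.36, 0.12, 0.9, 0, 0, 0, 0, 0.36, 0.12, 0.9, 0, 0, 0, 0, 0.36, 0.12, 0.9, 0, 0, 0, 0, 0.36, 0.12, 0.9, 0, 0, 0, 0, 0.36, 0.12, 0.9, 0, 0, 0, 0, 0.36]
}}

```text
t: 15.83
eef_pos: [0.5461, -0.0336, 0.1643]
tool_rot: [0.002, 0.997, -0.067, 0.025]
contact_force: [1.0, -0.3, -1.1]
gripper_width: 0.422
grasp_force: 60.0
```

>>> {"api": "jog_arm", "payload": {
  "moves": [0.12, 0.9, 0, 0, 0, 0, 0.36, 0.12, 0.9, 0, 0, 0, 0, 0.36, 0.12, 0.9, 0, 0, 0, 0, 0.36, 0.12, 0.9, 0, 0, 0, 0, 0.36, 0.12, 0.7, 0, 0, 0, 0, 0.36, 0.1, 0.5, 0, 0, 0, 0, 0.36, 0.07, 0.3, 0, 0, 0, 0, 0.36, 0.05, 0.1, 0, 0, 0, 0, 0.36]
}}

```text
t: 16.5
eef_pos: [0.549, -0.1379, 0.1656]
tool_rot: [0.002, 0.997, -0.068, 0.026]
contact_force: [1.0, -0.3, -1.5]
gripper_width: 0.425
grasp_force: 60.0
```

Run:
```python
from h import *
o=get_obs();print(o['eef_pos'],o['tool_rot'],o['gripper_width'],o['grasp_force'],o['contact_force'],o['torque'])
ims=[]
for n in('wrist','scene','top'):
    a=grab(n);h=cv2.cvtColor(a['color'],cv2.COLOR_BGR2HSV);mk=cv2.inRange(h,(10,80,90),(28,255,255))
    N,_,st,ce=cv2.connectedComponentsWithStats(mk)
    for i in range(1,N):
        if st[i,4]>60 and (n=='wrist' or st[i,4]<700): print(n,st[i],ce[i],pix2w(a,ce[i],.17)[0])
    if n=='scene':
        p=w2pix(a,[[.60,-.18,.15]])[0].astype(int);x,y=max(p[0]-100,0),max(p[1]-70,0);print(x,y)
        cr=a['color'][y:y+150,x:x+200]; cr=cv2.resize(cr,(480,360),interpolation=cv2.INTER_CUBIC)
    elif n=='wrist': wr=cv2.resize(a['color'][:240,100:420],(480,360)[::1])
cv2.imwrite('pics/12.png',cv2.resize(np.hstack([wr,cr]),(800,300),interpolation=cv2.INTER_AREA) if 0 else np.vstack([cr,wr])[:, :] [:720])
im=cv2.imread('pics/12.png');cv2.imwrite('pics/12.png',cv2.resize(im,(400,600),interpolation=cv2.INTER_AREA))
```

```text
[ 0.54896577 -0.13792823  0.16555712] [ 0.00194965  0.99736905 -0.06776248  0.02567927] 0.4251390767245486 60.0068780221045 [ 0.97472179 -0.32326388 -1.50163811] [ 0.08050687  0.07668872 -0.02599823]
wrist [424   0  88  13 660] [458.02878788   3.88636364] [ 0.64952886 -0.23642181  0.17      ]
wrist [ 207   12   91   97 6742] [252.28967665  59.56719074] [ 0.63895607 -0.14815408  0.17      ]
wrist [  0 124  15  62 766] [  5.80809399 155.03133159] [ 0.61429611 -0.02812508  0.17      ]
scene [169  86  26  23 319] [180.5799373   97.89655172] [ 0.57537502 -0.29381469  0.17      ]
scene [185 132  14  16 135] [190.78518519 137.98518519] [ 0.63670427 -0.15554339  0.17      ]
scene [214 212  16  13 108] [222.50925926 219.7037037 ] [0.71768657 0.08257859 0.17      ]
scene [252 218  23  16 218] [263.05504587 225.40366972] [0.65829287 0.1522194  0.17      ]
97 60
top [250 122  25   6  66] [262.13636364 124.01515152] [ 0.72941815 -0.01026975  0.17      ]
top [303 150  12  12 109] [308.16513761 155.44036697] [ 0.63748157 -0.148403    0.17      ]
top [222 160  13  18 147] [227.72108844 168.36054422] [0.59533369 0.08979125 0.17      ]
top [379 192  18  36 358] [387.93296089 203.72067039] [ 0.4970958  -0.38740114  0.17      ]
```

>>> {"api": "jog_arm", "payload": {
  "moves": [0.03, 0.1, 0, 0, 0, 0, 0.36, 0.03, 0.3, 0, 0, 0, 0, 0.36, 0.03, 0.4, 0, 0, 0, 0, 0.36, 0.03, 0.4, 0, 0, 0, 0, 0.36, 0.03, 0.3, 0, 0, 0, 0, 0.36, 0.03, 0.2, 0, 0, 0, 0, 0.36, 0, 0.1, 0, 0, 0, 0, 0.36, 0, 0, 0, 0, 0, 0, 0.36]
}}

```text
t: 17.32
eef_pos: [0.5482, -0.1733, 0.1661]
tool_rot: [0.002, 0.997, -0.067, 0.026]
contact_force: [-0.3, 0.3, -1.6]
gripper_width: 0.425
grasp_force: 60.0
```

Run:
```python
from h import *
from scipy.optimize import least_squares
C={};U={}
for n in('wrist','scene','top'):
    a=grab(n);C[n]=a;h=cv2.cvtColor(a['color'],cv2.COLOR_BGR2HSV);mk=cv2.inRange(h,(10,80,90),(28,255,255))
    N,_,st,ce=cv2.connectedComponentsWithStats(mk)
    e=w2pix(a,[[.64,-.18,.17]])[0]
    i=min([i for i in range(1,N) if st[i,4]>50],key=lambda i:np.hypot(*(ce[i]-e)));U[n]=ce[i];print(n,st[i],ce[i])
f=lambda X,k:np.concatenate([w2pix(C[n],[X])[0]-U[n] for n in k])
for k in(('wrist','scene'),('scene','top'),('wrist','scene','top')): print(k,least_squares(f,[.64,-.18,.17],args=(k,)).x)
o=get_obs();print(o['eef_pos'],o['tool_rot'],o['gripper_width'],o['contact_force'])
a=C['scene'];x,y=U['scene'].astype(int)-[60,70]
cr=cv2.resize(a['color'][y:y+120,x:x+160],(400,300),interpolation=cv2.INTER_CUBIC);print(x,y)
wr=cv2.resize(C['wrist']['color'][:230,150:360],(550,600),interpolation=cv2.INTER_CUBIC)
sc=cv2.resize(a['color'][y+10:y+130,x+20:x+20+60],(250,500),interpolation=cv2.INTER_CUBIC)
cv2.imwrite('pics/13.png',np.vstack([cv2.resize(a['color'][y:y+120,x:x+160],(800,600),interpolation=cv2.INTER_CUBIC)]))
```

```text
wrist [ 207   12   91   97 6714] [252.3906762   59.58221626]
scene [178 124  14  16 130] [183.42307692 129.63076923]
top [315 151  12  12 107] [320.29906542 156.1588785 ]
('wrist', 'scene') [ 0.63702143 -0.1833717   0.17888455]
('scene', 'top') [ 0.63653933 -0.18454654  0.1771289 ]
('wrist', 'scene', 'top') [ 0.63699801 -0.18336794  0.17878698]
[ 0.54840843 -0.1720561   0.16614217] [ 0.00159381  0.99744342 -0.06650571  0.02609734] 0.42450545405871903 [-0.28418376 -0.95134449 -1.6862311 ]
123 59
```

View pics/13.png

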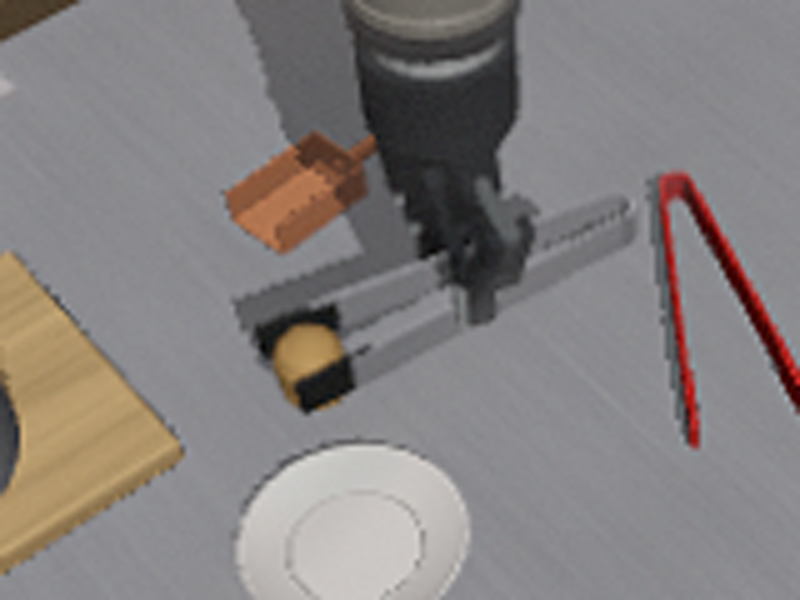

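The picture shows the biscuit upright between the black pads, pads at ~(295,330) and (328,385), above the counter and clear of everything. I'll check pitch by fitting the tongs' outline.

Run:
```python
from h import *
from scipy.optimize import least_squares
c=json.load(open('pics/scene.json'))
px={'bb':(628,244),'bt':(632,208),'pfb':(308,412),'pbb':(353,388),'pbt':(350,352),'pft':(300,380)}
o=np.array([.5484,-.1725,.1661]);th=2*np.arctan2(-.0665,.99744);d=np.array([np.cos(th),np.sin(th),0]);n=np.array([-d[1],d[0],0]);Z=np.array([0,0,1.])
def mod(v):
    p,dz,dn,da,w=v
    f=d*np.cos(p)+Z*np.sin(p);u=-d*np.sin(p)+Z*np.cos(p);g=o+Z*(.010+dz)+n*dn+f*da
    q={'bb':(-.109,.008,-.011),'bt':(-.109,.008,.011),'pfb':(.105,w,-.011),'pbb':(.061,w,-.011),'pbt':(.061,w,.011),'pft':(.105,w,.011)}
    return (w2pix(c,[g+f*a+n*b+u*k for a,b,k in q.values()])-[123,59])*5
P=np.array(list(px.values()),float)
r=least_squares(lambda v:np.r_[(mod(v)-P).ravel()/3,v[1]/.002,v[2]/.002,v[3]/.002,(v[4]-.024)/.001],[0,0,0,0,.024])
print(np.degrees(r.x[0]),r.x[1:],(mod(r.x)-P).round(1).tolist(),'sd',np.degrees(np.sqrt(np.linalg.inv(r.jac.T@r.jac)[0,0])))
```

```text
2.8563362105491605 [-0.00272255  0.00083729  0.00424752  0.02375463] [[0.1, -4.0], [-3.1, 2.9], [-13.8, 1.2], [17.0, -8.9], [15.5, -1.3], [-11.8, 5.1]] sd 0.6373921569687276
```

>>> {"api": "jog_arm", "payload": {
  "moves": [0, 0, 0, 0, -0.1, 0, 0.36, 0, 0, 0, 0, -0.15, 0, 0.36, 0, 0, 0, 0, -0.1, 0, 0.36, 0, 0, 0, 0, 0, 0, 0.36, 0, 0, 0, 0, 0, 0, 0.36, 0, 0, 0, 0, 0, 0, 0.36, 0, 0, 0, 0, 0, 0, 0.36, 0, 0, 0, 0, 0, 0, 0.36]
}}

```text
t: 18.13
eef_pos: [0.5483, -0.1725, 0.1662]
tool_rot: [0.001, 0.998, -0.067, 0.014]
contact_force: [-0.2, -0.4, -1.3]
gripper_width: 0.426
grasp_force: 60.0
```

>>> {"api": "jog_arm", "payload": {
  "moves": [0, 0, 0, 0, 0, 0, 0.36, 0, 0, 0, 0, 0, 0, 0.36, 0, 0, 0, 0, 0, 0, 0.36, 0, 0, 0, 0, 0, 0, 0.36, 0, 0, 0, 0, 0, 0, 0.36, 0, 0, 0, 0, 0, 0, 0.36, 0, 0, 0, 0, 0, 0, 0.36, 0, 0, 0, 0, 0, 0, 0.36]
}}

```text
t: 18.8
eef_pos: [0.5484, -0.1724, 0.1662]
tool_rot: [0.001, 0.998, -0.067, 0.014]
contact_force: [-0.3, 0.1, -1.7]
gripper_width: 0.428
grasp_force: 60.0
```

Run:
```python
from h import *
a=grab('wrist');h=cv2.cvtColor(a['color'],cv2.COLOR_BGR2HSV);mk=cv2.inRange(h,(10,80,90),(28,255,255))
N,_,st,ce=cv2.connectedComponentsWithStats(mk);i=1+np.argmax(st[1:,4]);print(st[i],ce[i])
o=get_obs();print(o['eef_pos'],o['tool_rot'],abs(o['joint_vel']).max(),o['gripper_width'],o['grasp_force'])
if abs(ce[i]-[252.4,59.6]).max()<3 and abs(o['joint_vel']).max()<.02: print(hand_in())
```

```text
[ 207   12   91   97 6715] [252.4095309   59.61563663]
[ 0.54836744 -0.1725027   0.16621005] [ 9.53628786e-04  9.97670230e-01 -6.67684091e-02  1.39707812e-02] 0.0014845369006289287 0.42352174227900774 60.01150543335825
the job is handed in; nothing more can be done
None
```

I handed the job in at about 19 s, with the round biscuit held still in the closed steel tongs, centred over the saucer, about 15 cm above the counter and level to within about 2° by my estimate; the verdict itself was not shown.

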